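Make up two spice kits with a running-bond stack of paste bars

ROBOT

A 6-joint arm with a two-finger parallel gripper is mounted at the origin on the work surface. World frame = base frame: x ahead of the robot, y to its left, z up, the work surface at z = 0. Lengths are in m, angles in rad, forces in N, time in s.
With the tool pointing down it reaches from about 0.425 to 0.95 m from the base axis. Payload 14.7 kg.
Tool frame: the origin (TCP) lies midway between the tips of the shut fingers; the grasp point (between the pads) lies 19 mm behind it; z points along the fingers, y is the line along which they close (so a half turn about z gives the same grasp; the last joint's range is limited). The gripper opens to 85 mm and grips with 20 to 120 N. Pads are 22 mm wide; open, the fingers measure 114 mm over their backs; the gripper's body (76 mm by 85 mm) begins 54 mm behind the grasp point. The pads swing forward as they close: fully open they stand 13 mm farther back than shut.
Start: joints at [-1.301, 0.48, 1.596, -0, 1.065, -0.047], TCP at [0.203, -0.618, 0.231] pointing down, gripper open.
Joint ranges: [-2.75, 2.75], [-0.82, 2.05], [0.23, 2.67], [-1.56, 4.7], [0.09, 2.69], [-2.92, 2.92]. Speed limits (rad/s): [1.89, 1.89, 2.39, 3.01, 3.01, 3.01].

INTERFACE

Orientations are given as a unit quaternion [w, x, y, z].
In Python, from cell import * gives the robot as it stands.
- The arm moves only by the tool carry_out, never from a script. Its arguments are lists of equal length, an entry for each row: "xyz": the shift along the tool's x, y, z in units of 0.2 m (1.0 is 0.2 m), a list of three; "roll": the turn about the tool's z in units of 5 degrees (1.0 is 5 degrees). In form: {"xyz": [[tx, ty, tz], ...], "roll": [roll, ...]}. A call has 1 to 10 rows; each row shifts and turns the commanded pose from where the row before left it, along the tool's axes as they then stand; what a row does not reach is not made up. A row lasts 1/8 s, in which the tool goes at most 62.5 mm and 10.7 degrees, less where a joint would pass 70% of its speed; a pose out of reach is approached as far as the arm can. A call with a number of a shift or a turn outside -1 to 1 is refused whole. A call with a gripper value outside its range is refused whole. "fingers" is the gripper's target within -1 to 1 (shut at 1, half-way at 0, fully open at -1), set as the call begins (left out, the last holds). The fingers move at their own pace and stop on an object; "newtons" is the grip in N (left out, the last holds). Time passes only in rows, so rows that do not move let the fingers close. It gives the time, the measured TCP pose, the force, the opening and the grip force at its end, in the units of the state.
- sense(): the state, without advancing time (a new reading comes with each control period).
- read_camera(name): name is "scene" or "top" or "wrist"; returns the picture (400x640x3 uint8, red, green, blue); there is no depth.
- camera_model(name): a dict with "mtx" (3x3 intrinsics, pixels), "R" (3x3) and "t" (3): a world point X has camera coordinates R X + t. Camera axes: x right, y down, z forward; pixel columns grow to the right and rows downward; lengths in m; the calibration is good to about 2 mm. A picture is of the moment at which its call begins: read the wrist's pose just before it. camera_model takes no time and is no camera call; for the wrist camera it gives the pose at the moment of the call.
- close_job(): hands the job in; it is judged then, once.
Trained networks look in the newest picture that a camera, given by its name, has taken for a name from the list of things; names that differ only in an ending like _2 or _b are one class to them, and where a whole thing is asked for, a point or a joint stands for the part that bears it (a point fixed in the world has none). Each returns a list of dicts, best first, with "score" (0 to 1); they miss things now and then, are a little off and sometimes report something else, mostly with a low value. They report only what shows in the picture. A call takes as long as a camera call. They do not tell look-alikes from the thing itself.
- regions_of(camera, query): "mask" (400x640 bool, what is visible of it) and "pixel" ([column, row] in pixels, amid what is visible of it).
- pinpoint(camera, query): "pixel" ([column, row] in pixels: a listed point, or the origin of a listed thing).
The state is a dict: "time": time; "joints": joint angles; "joint_vel": joint speeds; "joint_efforts": joint torques, N m; "position": TCP position; "tool_rot": TCP orientation; "wrist_force": force on the tool from outside, world axes, zero at the start; "ft_torque": the same for the moment, N m; "opening": finger opening in m; "gripper_force": force on a finger pad.
Only numpy, scipy, OpenCV 4.12 (cv2) and the standard library are available. Lean on these libraries where they do the work, as an engineer would, in place of code of your own. Each camera call takes 0.05 s, during which the arm holds its last target. There are 200 camera calls.

TASK

Make up two spice kits from the stock on the flat steel door panel. On the wooden board, lay the red bar close end to end with the cream bar already there, then lay the brown bar flat on top of those two as in running bond, centred over their joint, and set the red-windowed tin on the round mark; on the blue board, lay the yellow bar along the oblong mark and set the green-windowed tin on the round mark, both well centred. Leave the cream bar, the black-windowed tin and the clay bowl where they are, and let go of everything.

Things in the scene. Friction and masses are not known exactly. Their poses are not given: they have to be found in the camera images.
- red_bar: brick-red bar of spice paste, 80 x 40 x 28 mm (x along its length), 0.11 kg; origin at the centre of its underside, z up. Starts somewhere on the fixed steel door panel lying flat on the counter (250 x 370 mm, its top at z = 0.004 m), roughly along world x (bars); its neighbours there stand at least 40 mm away along world y and 20 mm along world x. Goes on the wooden board.
- brown_bar: dark brown bar of spice paste, 80 x 40 x 28 mm (x along its length), 0.11 kg; origin at the centre of its underside, z up. Starts somewhere on the fixed steel door panel lying flat on the counter (250 x 370 mm, its top at z = 0.004 m), roughly along world x (bars); its neighbours there stand at least 40 mm away along world y and 20 mm along world x. Goes on the wooden board, on top.
- yellow_bar: yellow bar of spice paste, 80 x 40 x 28 mm (x along its length), 0.11 kg; origin at the centre of its underside, z up. Starts somewhere on the fixed steel door panel lying flat on the counter (250 x 370 mm, its top at z = 0.004 m), roughly along world x (bars); its neighbours there stand at least 40 mm away along world y and 20 mm along world x. Goes on the blue board.
- cream_bar: cream-white bar of spice paste, 80 x 40 x 28 mm (x along its length), 0.11 kg; origin at the centre of its underside, z up. Loose, already lying at the -x end of the wooden board's oblong mark, along the mark; it stays there.
- red_tin: round steel tin, 56 mm diameter, 31 mm high, 0.09 kg, with a red window in its top; origin at the centre of its underside, z up. Starts somewhere on the fixed steel door panel lying flat on the counter (250 x 370 mm, its top at z = 0.004 m), roughly along world x (bars); its neighbours there stand at least 40 mm away along world y and 20 mm along world x. Goes on the wooden board.
- green_tin: round steel tin, 56 mm diameter, 31 mm high, 0.09 kg, with a green window in its top; origin at the centre of its underside, z up. Starts somewhere on the fixed steel door panel lying flat on the counter (250 x 370 mm, its top at z = 0.004 m), roughly along world x (bars); its neighbours there stand at least 40 mm away along world y and 20 mm along world x. Goes on the blue board.
- black_tin: round steel tin, 56 mm diameter, 31 mm high, 0.09 kg, with a black window in its top; origin at the centre of its underside, z up. Starts somewhere on the fixed steel door panel lying flat on the counter (250 x 370 mm, its top at z = 0.004 m), roughly along world x (bars); its neighbours there stand at least 40 mm away along world y and 20 mm along world x. Spare stock: stays where it is.
- wooden_board: flat brown wooden board, 210 x 190 mm, 10 mm thick, no rim, fixed; long side along its x axis (within 0.3 rad of world x); origin at the centre of its underside, top at z = 0.010. Dark marks printed on it: an oblong 175 x 50 mm along x, centred at (0, -0.045) in its frame, long enough for two bars end to end (the cream bar lies on one end of it, the other end is free), and a round mark of 68 mm diameter centred at (0, 0.045).
- blue_board: flat blue board, 210 x 190 mm, 10 mm thick, no rim, fixed; long side along its x axis (within 0.3 rad of world x); origin at the centre of its underside, top at z = 0.010. White marks printed on it: an oblong 90 x 50 mm along x, centred at (0, -0.045) in its frame, and a round mark of 68 mm diameter centred at (0, 0.045).
- cazuelita: small red clay bowl, 96 mm across, 45 mm high, empty, standing off the far left corner of the steel panel as the robot sees it; origin at the centre of its underside. Stays where it is.
Things that resemble listed ones, but are neither listed nor needed, are in the scene too. Leave any purple look-alike of the brown_bar alone.

How it is judged:
At the end, for the whole second after the job is handed in: Red bar in line with cream (10 mm, 0.15 rad), centres 77.5-92.5 mm apart; brown level on both, 30-54 mm from each centre (12 mm, 0.2 rad); tins on round marks +-15 mm, yellow bar on its mark +-12 mm, 0.2 rad; upright, at rest. Cream moved under 15 mm, black tin and bowl under 20 mm (horizontal distance between red_bar and cream_bar between 0.0775 and 0.0925 m and y of red_bar in the frame of cream_bar between -0.01 and 0.01 m and angle between the x axis of red_bar and the x axis of cream_bar, either way round below 0.15 rad and z of red_bar in the frame of wooden_board between 0.006 and 0.014 m and horizontal distance between brown_bar and cream_bar between 0.03 and 0.054 m and y of brown_bar in the frame of cream_bar between -0.012 and 0.012 m and horizontal distance between brown_bar and red_bar between 0.03 and 0.054 m and y of brown_bar in the frame of red_bar between -0.012 and 0.012 m and angle between the x axis of brown_bar and the x axis of cream_bar, either way round below 0.2 rad and z of brown_bar in the frame of wooden_board between 0.033 and 0.043 m and x of red_tin in the frame of wooden_board between -0.015 and 0.015 m and y of red_tin in the frame of wooden_board between 0.03 and 0.06 m and z of red_tin in the frame of wooden_board between 0.006 and 0.014 m and x of green_tin in the frame of blue_board between -0.015 and 0.015 m and y of green_tin in the frame of blue_board between 0.03 and 0.06 m and z of green_tin in the frame of blue_board between 0.006 and 0.014 m and x of yellow_bar in the frame of blue_board between -0.012 and 0.012 m and y of yellow_bar in the frame of blue_board between -0.057 and -0.033 m and z of yellow_bar in the frame of blue_board between 0.006 and 0.014 m and angle between the x axis of yellow_bar and the x axis of blue_board, either way round below 0.2 rad and distance of cream_bar from where it was at the start of the episode below 0.015 m and distance of each of black_tin, cazuelita from where it was at the start of the episode below 0.02 m and angle between each of red_bar, brown_bar, yellow_bar, red_tin, green_tin, cream_bar's own z axis and vertical below 0.1 rad and linear speed of each of red_bar, brown_bar, yellow_bar, red_tin, green_tin, cream_bar below 0.02 m/s); the robot touches nothing.
It fails at once if the cream bar is shifted more than 15 mm (distance of cream_bar from where it was at the start of the episode above 0.015 m).
It fails at once if the black tin is moved more than 20 mm (distance of black_tin from where it was at the start of the episode above 0.02 m).
It fails at once if the clay bowl is moved more than 20 mm (distance of cazuelita from where it was at the start of the episode above 0.02 m).
It also fails if it takes over 120 s, if anything falls off the work surface, if the arm or the gripper's body presses on something with over 40 N, if the wrist force passes 120 N, or if a joint passes its speed limit or range.

## Working session

There is one attempt and no reset: what is moved stays moved. The work goes in short steps, Python scripts to look and compute and a tool call to move; the robot and the scene stay as the last step left them, time stands still between calls to the robot, and variables do not carry over. Pictures are saved under pics/ and viewed, at most 14 in all, crops included, and the job is handed in when it is done.

Besides the shell and the picture viewer there is one more tool, called after "Request:" in YAML: its name, and indented under it one key for each argument. carry_out: Moves the arm, as the interface text tells. Shifts and turns lie within -1 to 1; 1 stands for 0.2 m of shift or 5 degrees of turn. Its arguments: {"type":"object","properties":{"xyz":{"type":"array"},"roll":{"type":"array"},"fingers":{"type":"number"},"newtons":{"type":"number"}},"required":["xyz","roll"]}

```bash
mkdir -p pics; python3 - <<'E'
from cell import *
import cv2,numpy as np
for c in ["top","scene"]:
    im=read_camera(c); cv2.imwrite(f"pics/{c}0.png",im[...,::-1])
    m=camera_model(c); print(c,np.round(m["mtx"],1).tolist(),np.round(m["R"],3).tolist(),np.round(m["t"],3).tolist())
s=sense();print(s["time"],s["position"],s["tool_rot"],s["opening"])
E
```

```text
top [[421.4, 0.0, 319.0], [0.0, 421.4, 203.9], [0.0, 0.0, 1.0]] [[0.026, -1.0, 0.003], [-0.991, -0.026, -0.131], [0.131, 0.0, -0.991]] [-0.034, 0.557, 0.981]
scene [[453.9, 0.0, 325.0], [0.0, 453.9, 206.2], [0.0, 0.0, 1.0]] [[0.531, 0.847, 0.006], [0.493, -0.304, -0.815], [-0.689, 0.435, -0.579]] [-0.262, -0.254, 1.337]
0.1 [ 0.20240827 -0.61731836  0.23074495] [-5.16581319e-04  9.87483737e-01  1.57720002e-01 -6.15516876e-05] 0.08518103459554949
```

View pics/top0.png

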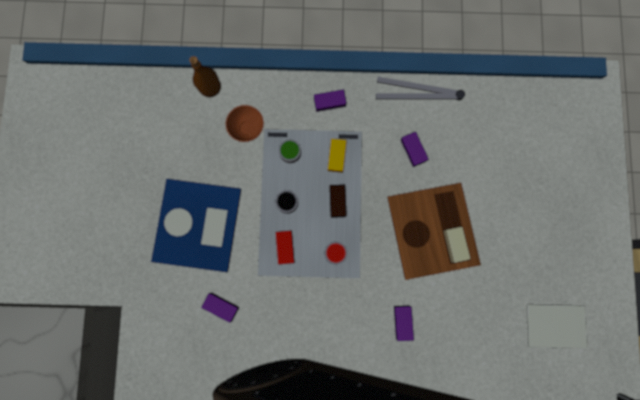

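View pics/scene0.png

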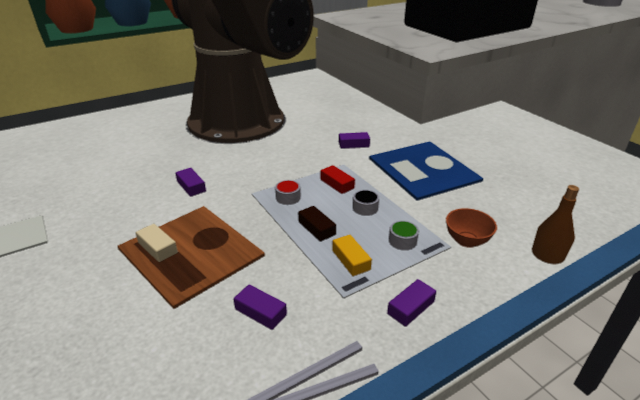

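Top view: on the panel are green tin (290,150), yellow (338,155), black tin (287,202), brown (338,200), red bar (285,247) and red tin (336,253). Cream is at (457,245) on the wooden board, whose free mark end is at (447,210). The blue board is at (197,225). Scene view agrees. The purple bars all lie off the panel.

```bash
cat > h.py <<'E'
from cell import *
import cv2,numpy as np
from scipy.optimize import least_squares
BAR,TIN=(.08,.04,.028),(.056,.056,.031)
def pts3(kind,p,z):
    if kind=="tin":
        a=np.linspace(0,2*np.pi,40,endpoint=False); b=.028*np.c_[np.cos(a),np.sin(a)]; h=.031
    else:
        d={"bar":(.08,.04,.028),"board":(.21,.19,.01)}[kind]; h=d[2]
        b=np.array([[1,1],[1,-1],[-1,-1],[-1,1]])*[d[0]/2,d[1]/2]
    c,s=np.cos(p[2]),np.sin(p[2]); b=b@np.array([[c,s],[-s,c]])+p[:2]
    return np.r_[np.c_[b,np.full(len(b),z)],np.c_[b,np.full(len(b),z+h)]]
def proj(m,X):
    q=(X@m["R"].T+m["t"])@m["mtx"].T; return q[:,:2]/q[:,2:]
def ray(m,px,z):
    d=m["R"].T@np.linalg.inv(m["mtx"])@[*px,1]; C=-m["R"].T@m["t"]
    return (C+d*(z-C[2])/d[2])[:2]
def mom(M,n):
    c=np.array([M["m10"],M["m01"]])/M["m00"]
    if n==2: return c
    mu=np.array([M["mu20"],M["mu11"],M["mu02"]])/M["m00"]
    return np.r_[c,mu/np.sqrt(mu[0]+mu[2])]
def fit(kind,obs,z,yaw0=0.):
    "obs: list of (model,mask)"
    n=2 if kind=="tin" else 5
    hulls=[(m,mom(cv2.moments(cv2.convexHull(cv2.findNonZero(k.astype(np.uint8)*255)) if kind=="board" else k.astype(np.uint8),kind!="board"),n)) for m,k in obs]
    def f(p): return np.concatenate([mom(cv2.moments(cv2.convexHull(proj(m,pts3(kind,p,z)).astype(np.float32))),n)-g for m,g in hulls])
    m,g=hulls[0]; r=least_squares(f,[*ray(m,g[:2],z+.01),yaw0],diff_step=1e-3,x_scale=[.01,.01,.1])
    return r.x,np.sqrt(np.mean(r.fun**2))
def find(name,cams=("top",),z=.004,near=None,yaw0=0.):
    kind="tin" if "tin" in name else "board" if "board" in name else "bar"
    obs=[]
    for c in cams:
        m=camera_model(c); R=[r for r in regions_of(c,name) if r["score"]>.3]
        if near is not None: R=[r for r in R if np.linalg.norm(ray(m,r["pixel"],z+.02)-near)<.04]
        if R: obs.append((m,R[0]["mask"]))
    if not obs: return None
    return fit(kind,obs,z,yaw0),len(obs),[ (fit(kind,[o],z,yaw0)[0]*1e3).round(1).tolist() for o in obs]
def go(x,y,z=None,ang=None):
    "shift to (x,y,z) in tool units; roll to bring finger-closing line perpendicular to ang"
    from scipy.spatial.transform import Rotation as Ro
    s=sense(); q=s["tool_rot"]; R=Ro.from_quat([*q[1:],q[0]]).as_matrix()
    z=s["position"][2] if z is None else z
    d=R.T@(np.array([x,y,z])-s["position"])/.2
    a=np.arctan2(R[1,0],R[0,0]); roll=0
    if ang is not None: roll=np.degrees(-((ang-a+np.pi/2)%np.pi-np.pi/2))/5
    print("t",round(s["time"],1),"pos",s["position"].round(4),"ang",round(a,3),"move",d.round(3),"roll",round(roll,2),"open",round(s["opening"],4))
E
python3 - <<'E'
from h import *
read_camera("top");read_camera("scene")
for n,z in [("wooden_board",0),("blue_board",0),("red_bar",.004),("brown_bar",.004),("yellow_bar",.004),("cream_bar",.01),("red_tin",.004),("green_tin",.004),("black_tin",.004)]:
    near={"red_bar":(.43,.06),"brown_bar":(.54,-.06),"yellow_bar":(.65,-.06),"cream_bar":(.43,-.33),"red_tin":None}.get(n)
    rs=regions_of("top",n); m=camera_model("top")
    print(n,[(round(r["score"],2),np.round(r["pixel"]).tolist(),ray(m,r["pixel"],z+.028).round(3).tolist()) for r in rs])
    r=find(n,("top","scene"),z)
    if r: print("   ",(r[0][0]).round(4),round(r[0][1],2),r[1],r[2])
go(.5,0)
E
```

```text
wooden_board [(0.65, [430.0, 228.0], [0.507, -0.29])]
    [ 0.5042 -0.3056  0.2184] 0.38 2 [[504.8, -303.5, 0.3], [502.4, -306.3, -0.0]]
blue_board [(0.86, [196.0, 225.0], [0.498, 0.275]), (0.27, [245.0, 121.0], [0.761, 0.172])]
    [ 0.5023  0.2797 -0.1771] 0.42 2 [[503.0, 281.7, 0.0], [503.1, 276.3, -203.4]]
red_bar [(0.58, [286.0, 247.0], [0.453, 0.057])]
    [0.4533 0.0586 0.    ] 0.58 2 [[454.9, 61.0, -0.0], [451.8, 56.6, 77.4]]
brown_bar [(0.92, [419.0, 148.0], [0.703, -0.262]), (0.83, [404.0, 323.0], [0.282, -0.225]), (0.76, [337.0, 199.0], [0.571, -0.062]), (0.68, [332.0, 102.0], [0.817, -0.046]), (0.57, [220.0, 305.0], [0.313, 0.207])]
    [ 0.5978 -0.0732  0.0073] 40.41 2 [[705.4, -253.6, 0.0], [312.5, 200.3, 0.0]]
yellow_bar [(0.65, [336.0, 155.0], [0.681, -0.057])]
    [ 0.6834 -0.0623  0.    ] 0.63 2 [[683.9, -60.3, -0.0], [683.6, -63.7, -0.0]]
cream_bar [(0.57, [455.0, 246.0], [0.465, -0.346])]
    [ 0.4696 -0.3557  0.2426] 0.36 2 [[468.6, -354.1, -0.0], [470.0, -356.6, 248.4]]
red_tin [(0.82, [336.0, 253.0], [0.44, -0.063])]
    [ 0.4418 -0.0639  0.011 ] 0.51 2 [[442.4, -62.2, 1.8], [441.4, -65.4, 0.0]]
green_tin [(0.97, [288.0, 151.0], [0.688, 0.062])]
    [ 0.6916  0.0564 -0.    ] 0.0 1 [[691.6, 56.4, -0.0]]
black_tin [(0.87, [288.0, 200.0], [0.566, 0.057])]
    [ 5.634e-01  5.720e-02 -1.000e-04] 0.6 2 [[564.2, 59.2, -0.6], [563.4, 55.2, -3.1]]
t 1.6 pos [ 0.2025 -0.6176  0.2313] ang 0.317 move [ 2.375 -2.471  0.   ] roll 0 open 0.0856
```

```bash
python3 - <<'E'
s=open('h.py').read()
s=s.replace('''r=least_squares(f,[*ray(m,g[:2],z+.01),yaw0],diff_step=1e-3,x_scale=[.01,.01,.1])
    return r.x,''','''p0=np.array([*ray(m,g[:2],z+.01),yaw0])-1
    r=least_squares(lambda u:f(u+p0),np.ones(3),diff_step=2e-3,x_scale=[.01,.01,.1]); r.x=r.x+p0
    return r.x,''')
open('h.py','w').write(s)
E
python3 - <<'E'
from h import *
read_camera("top");read_camera("scene")
for n,z,near in [("wooden_board",0,None),("blue_board",0,(.5,.27)),("red_bar",.004,(.453,.057)),("brown_bar",.004,(.57,-.062)),("yellow_bar",.004,(.68,-.06)),("cream_bar",.01,(.47,-.35)),("red_tin",.004,(.44,-.063)),("green_tin",.004,(.688,.062))]:
    r=find(n,("top","scene"),z,near)
    if r: print(n,(r[0][0]).round(4),round(r[0][1],2),r[1],r[2])
E
```

```text
wooden_board [ 0.5038 -0.3054  0.1964] 0.35 2 [[504.6, -303.5, 181.5], [502.9, -306.3, 195.5]]
blue_board [ 0.5038  0.2821 -0.0422] 0.04 1 [[503.8, 282.1, -42.2]]
red_bar [0.452  0.0558 0.1219] 0.11 1 [[452.0, 55.8, 121.9]]
brown_bar [ 0.5698 -0.067   0.0824] 0.4 2 [[570.6, -65.1, 101.7], [569.4, -68.3, 73.0]]
yellow_bar [ 0.6831 -0.0629 -0.1067] 0.45 2 [[683.9, -60.4, -114.1], [683.2, -64.6, -90.2]]
cream_bar [ 0.4687 -0.3561  0.2273] 0.29 2 [[469.0, -354.6, 219.6], [468.4, -356.9, 231.4]]
red_tin [ 0.4426 -0.0646  1.6221] 0.48 2 [[442.7, -63.0, 0.0], [443.7, -66.5, -0.0]]
green_tin [0.6906 0.0542 7.1097] 0.52 2 [[691.2, 56.0, 0.0], [691.0, 52.4, 0.0]]
```

```bash
cat >> h.py <<'E'
def board(name,near):
    out=[]
    for c in ("top","scene"):
        m=camera_model(c)
        for r in regions_of(c,name):
            k=r["mask"].astype(np.uint8); k=cv2.morphologyEx(k,cv2.MORPH_OPEN,np.ones((5,5)))
            h=cv2.convexHull(cv2.findNonZero(k))[:,0]
            P=np.array([ray(m,p,.01) for p in h])
            (cx,cy),(w,l),a=cv2.minAreaRect((P*1000).astype(np.float32))
            if np.hypot(cx/1e3-near[0],cy/1e3-near[1])>.06: continue
            if w<l: a+=90
            a=(a+90)%180-90
            out.append([c,round(r["score"],2),round(cx,1),round(cy,1),round(w),round(l),round(np.radians(a),3)]); break
    return out
E
python3 - <<'E'
from h import *
read_camera("top");read_camera("scene")
print(board("wooden_board",(.5,-.3)),board("blue_board",(.5,.28)))
R=np.array([[1,0],[0,1]])
E
```

```text
[['top', 0.58, 504.8, -302.2, 213, 195, np.float64(0.208)], ['scene', 0.81, 509.4, -305.9, 219, 193, np.float64(0.215)]] [['top', 0.55, 502.8, 279.7, 193, 213, np.float64(-0.104)], ['scene', 0.66, 508.2, 271.7, 197, 218, np.float64(-0.106)]]
```

```bash
python3 - <<'E'
from h import *
top=read_camera("top")
c=cv2.resize(top[120:290,140:490],None,fx=2.2,fy=2.2,interpolation=cv2.INTER_CUBIC)
cv2.imwrite("pics/crop.png",c[...,::-1])
go(.46,-.02,.20,0.05)
E
```

```text
t 2.8 pos [ 0.2025 -0.6176  0.2313] ang 0.317 move [ 2.154 -2.438  0.157] roll 3.06 open 0.0855
```

View pics/crop.png

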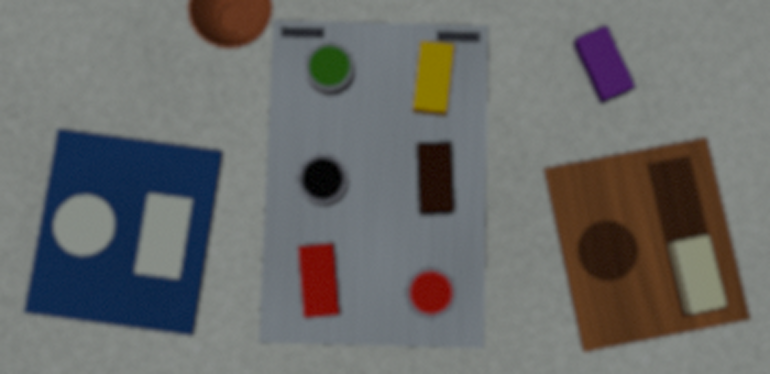

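Brown candidates: (419,148), (404,323), (332,102) and (220,305) are purple and off the panel. The one at (338,200), crop (435,178), is dark brown and on the panel, so that is the brown bar. Now I'll locate the printed marks directly.

```bash
python3 - <<'E'
from h import *
im={c:read_camera(c) for c in("top","scene")}
def marks(c,near,rad,test):
    m=camera_model(c); u,v=np.meshgrid(np.arange(640),np.arange(400))
    d=np.stack([u,v,np.ones_like(u)],-1)@np.linalg.inv(m["mtx"]).T@m["R"]; C=-m["R"].T@m["t"]
    W=C[:2]+d[...,:2]*((.01-C[2])/d[...,2])[...,None]
    k=(test(im[c].astype(int))&(np.linalg.norm(W-near,axis=-1)<rad)).astype(np.uint8)
    n,l,st,ce=cv2.connectedComponentsWithStats(k)
    out=[]
    for i in range(1,n):
        if st[i,4]<150: continue
        (cx,cy),(w,h),a=cv2.minAreaRect((W[l==i]*1000).astype(np.float32))
        out.append((st[i,4],(W[l==i].mean(0)*1000).round(1).tolist(),round(w),round(h),round(a,1)))
    return out
for c in im:
    b=marks(c,(.503,.279),.1,lambda i:i[...,0]>120); print(c,"blue",b)
    w=marks(c,(.504,-.304),.095,lambda i:i.sum(-1)<150); print(c,"wood",w)
E
```

```text
top blue [(np.int32(654), [496.8, 237.9], 46, 86, 83.7), (np.int32(520), [506.9, 327.4], 59, 62, 1.5)]
top wood [(np.int32(732), [551.8, -336.4], 98, 53, 13.1), (np.int32(659), [493.5, -258.7], 69, 69, 45.8)]
scene blue [(np.int32(286), [507.9, 322.7], 66, 59, 58.5), (np.int32(393), [499.3, 233.6], 49, 89, 83.9)]
scene wood [(np.int32(593), [494.0, -262.1], 64, 65, 67.9), (np.int32(1057), [544.1, -343.5], 154, 50, 12.3)]
```

Request:
carry_out:
  xyz:
    - [0.22,-0.24,0]
    - [0.22,-0.24,0]
    - [0.22,-0.24,0]
    - [0.22,-0.24,0]
    - [0.22,-0.24,0]
    - [0.22,-0.24,0]
    - [0.22,-0.24,0]
    - [0.22,-0.24,0]
  roll: [0,0,0,0,0,0,0,0]
  fingers: -1

```text
time: 3.9
position: [0.4094, -0.1604, 0.2317]
tool_rot: [0.0, 0.988, 0.158, 0.0]
wrist_force: [2.4, -1.1, -0.1]
opening: 0.0857
gripper_force: 0.0
```

```bash
python3 - <<'E'
from h import *
read_camera("top"); print(find("red_bar",("top",),.004,(.453,.057)))
go(.453,.058,.12,.12)
E
```

```text
((array([0.45445751, 0.06002762, 0.13846022]), np.float64(0.18823361460043717)), 1, [[454.5, 60.0, 138.5]])
t 4.0 pos [ 0.4104 -0.1573  0.2315] ang 0.322 move [ 0.542 -0.953  0.559] roll 2.32 open 0.0857
```

Request:
carry_out:
  xyz:
    - [0.136,-0.238,0]
    - [0.136,-0.238,0]
    - [0.136,-0.238,0.28]
    - [0.136,-0.238,0.28]
    - [0,0,0]
    - [0,0,0]
    - [0,0,0]
  roll: [0,0,0,0,1.1,1.1,0]

```text
out of range; nothing moved
```

```bash
python3 - <<'E'
from h import *
im=read_camera("wrist"); cv2.imwrite("pics/w1.png",im[...,::-1])
go(.4535,.0585,.007,.13)
print(find("red_bar",("wrist",),.004))
E
```

```text
t 4.0 pos [ 0.4097 -0.1595  0.2315] ang 0.322 move [ 0.552 -0.965  1.123] roll 2.2 open 0.0856
((array([0.45055705, 0.05604005, 0.11046259]), np.float64(0.3480986838768827)), 1, [[450.6, 56.0, 110.5]])
```

View pics/w1.png

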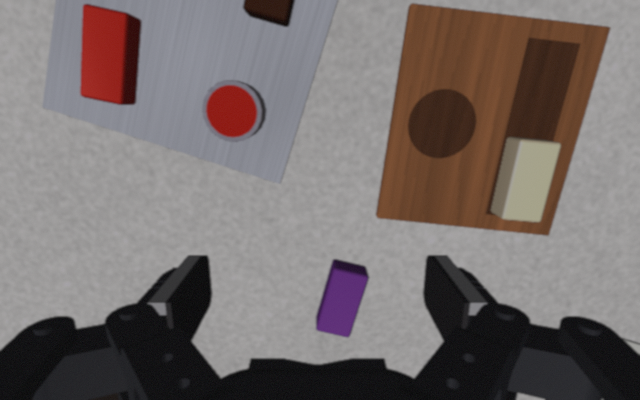

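The wrist view shows the red bar (108,55), red tin (232,110), cream (527,180) and wooden board with its round mark at (441,123). The roll was over 1, so I'll split it.

```bash
python3 - <<'E'
from h import *
for n,z in(("cream_bar",.01),("red_tin",.004)):
    read_camera("wrist"); print(n,find(n,("wrist",),z))
E
```

```text
cream_bar ((array([ 0.46827731, -0.35628711,  0.25297099]), np.float64(0.34441698760789946)), 1, [[468.3, -356.3, 253.0]])
red_tin ((array([ 4.41153630e-01, -6.44674068e-02,  5.28018913e-05]), np.float64(1.6478744916208176e-06)), 1, [[441.2, -64.5, 0.1]])
```

Request:
carry_out:
  xyz:
    - [0.136,-0.238,0]
    - [0.136,-0.238,0]
    - [0.136,-0.238,0.28]
    - [0.136,-0.238,0.28]
    - [0,0,0]
    - [0,0,0]
    - [0,0,0]
  roll: [0,0,0,0,1,1,0.3]

```text
time: 5.18
position: [0.4485, 0.0299, 0.1418]
tool_rot: [0.0, 0.998, 0.057, -0.0]
wrist_force: [-0.5, -0.9, -0.1]
opening: 0.0856
gripper_force: 0.0
```

```bash
python3 - <<'E'
from h import *
read_camera("wrist")
print(find("red_bar",("wrist",),.004,(.453,.057)))
go(.452,.057,.007,.12)
E
```

```text
((array([0.45153887, 0.05864944, 0.12203604]), np.float64(0.38879683369340406)), 1, [[451.5, 58.6, 122.0]])
t 5.3 pos [0.4485 0.03   0.142 ] ang 0.115 move [ 0.033 -0.132  0.675] roll -0.06 open 0.0855
```

Request:
carry_out:
  xyz:
    - [0.03,-0.137,0]
    - [0,0,0.2]
    - [0,0,0.2]
    - [0,0,0.2]
    - [0,0,0.075]
    - [0,0,0]
  roll: [0,0,0,0,0,0]

```text
time: 6.02
position: [0.4509, 0.0585, 0.0067]
tool_rot: [-0.0, 0.998, 0.058, -0.001]
wrist_force: [-0.4, 1.1, 0.6]
opening: 0.0855
gripper_force: 0.0
```

Request:
carry_out:
  xyz:
    - [0,0,0]
    - [0,0,0]
    - [0,0,0]
    - [0,0,0]
    - [0,0,0]
    - [0,0,0]
  roll: [0,0,0,0,0,0]
  fingers: 1
  newtons: 40

```text
time: 6.78
position: [0.4518, 0.0589, 0.008]
tool_rot: [0.0, 0.998, 0.058, 0.001]
wrist_force: [-2.2, -2.0, 15.5]
opening: 0.0389
gripper_force: 38.6
```

Request:
carry_out:
  xyz:
    - [0,0,-0.2]
    - [0,0,-0.25]
    - [0,0,0]
  roll: [0,0,0]

```text
time: 7.15
position: [0.4533, 0.059, 0.1004]
tool_rot: [-0.0, 0.998, 0.058, 0.003]
wrist_force: [0.7, 0.1, -1.3]
opening: 0.0392
gripper_force: 42.5
```

```bash
python3 - <<'E'
from h import *
go(.5514,-.3375,.10,.222)
E
```

```text
t 7.2 pos [0.4533 0.059  0.1004] ang 0.116 move [0.257 2.026 0.004] roll -1.21 open 0.0392
```

Request:
carry_out:
  xyz:
    - [0.025,0.2,-0.05]
    - [0.025,0.2,0]
    - [0.025,0.2,0]
    - [0.025,0.2,0]
    - [0.025,0.2,0]
    - [0.025,0.2,0]
    - [0.025,0.2,0]
    - [0.025,0.2,0]
    - [0.03,0.2,0]
    - [0.03,0.2,0]
  roll: [0,0,0,0,0,0,0,0,-0.6,-0.6]

```text
time: 8.4
position: [0.5508, -0.3329, 0.1062]
tool_rot: [-0.0, 0.994, 0.111, -0.0]
wrist_force: [0.5, -0.4, -0.6]
opening: 0.0393
gripper_force: 42.4
```

```bash
python3 - <<'E'
from h import *
im=read_camera("wrist"); cv2.imwrite("pics/w2.png",im[...,::-1])
print(find("cream_bar",("wrist",),.01))
go(.5514,-.3375,.016,.222)
E
```

```text
None
t 8.5 pos [ 0.5521 -0.3355  0.1063] ang 0.22 move [-0.006  0.008  0.452] roll -0.02 open 0.039
```

View pics/w2.png

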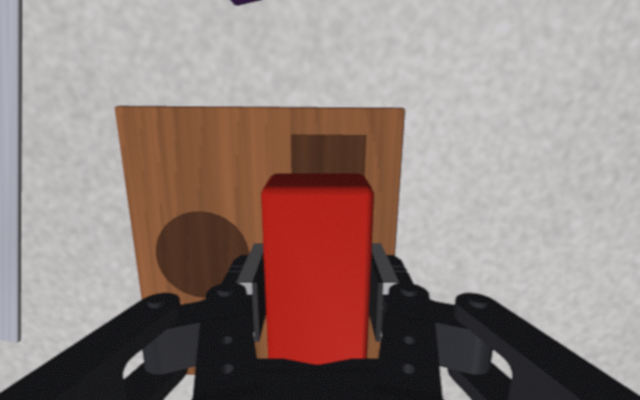

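The wrist view shows the bar held square to the board (its far edge is level at row 107), with the free mark end ahead at (328,155). Lower and release partly.

Request:
carry_out:
  xyz:
    - [-0.006,0.008,0.15]
    - [0,0,0.15]
    - [0,0,0.1]
    - [0,0,0.04]
    - [0,0,0.014]
    - [0,0,0]
  roll: [0,0,0,0,0,0]

```text
time: 9.25
position: [0.5507, -0.3339, 0.0168]
tool_rot: [0.0, 0.994, 0.11, 0.0]
wrist_force: [-0.4, 0.9, -1.1]
opening: 0.0393
gripper_force: 42.4
```

Request:
carry_out:
  xyz:
    - [0,0,0]
    - [0,0,0]
    - [0,0,0]
    - [0,0,-0.05]
    - [0,0,-0.25]
    - [0,0,-0.25]
  roll: [0,0,0,0,0,0]
  fingers: -0.35

```text
time: 10.0
position: [0.5501, -0.3335, 0.1278]
tool_rot: [-0.0, 0.994, 0.11, -0.0]
wrist_force: [0.9, -0.8, 0.5]
opening: 0.0578
gripper_force: 0.0
```

```bash
python3 - <<'E'
from h import *
go(.5703,-.0666,.12,.085)
E
```

```text
t 10.0 pos [ 0.5501 -0.3335  0.1278] ang 0.221 move [ 0.391 -1.28   0.039] roll 1.56 open 0.0578
```

Request:
carry_out:
  xyz:
    - [0.056,-0.183,-0.1]
    - [0.056,-0.183,0]
    - [0.056,-0.183,0]
    - [0.056,-0.183,0]
    - [0.056,-0.183,0]
    - [0.056,-0.183,0]
    - [0.056,-0.183,0]
    - [0,0,0]
    - [0,0,0]
    - [0,0,0]
  roll: [0,0,0,0,0,0,0,0.8,0.76,0]
  fingers: -1

```text
time: 11.25
position: [0.5708, -0.0664, 0.1468]
tool_rot: [0.0, 0.999, 0.043, 0.0]
wrist_force: [0.3, 0.6, 0.9]
opening: 0.0854
gripper_force: 0.0
```

```bash
python3 - <<'E'
from h import *
read_camera("wrist")
print(find("brown_bar",("wrist",),.004,(.57,-.066)))
im=read_camera("top"); cv2.imwrite("pics/t2.png",im[...,::-1]); read_camera("scene")
for n,ne in (("red_bar",(.55,-.335)),("cream_bar",(.469,-.356))): print(n,find(n,("top","scene"),.01,ne))
go(.570,-.0666,.01,.085)
E
```

```text
((array([ 0.56852263, -0.06676543,  0.06869055]), np.float64(0.32039789903046)), 1, [[568.5, -66.8, 68.7]])
red_bar ((array([ 0.55110966, -0.33448461,  0.23483414]), np.float64(0.3588689302762953)), 2, [[551.8, -332.9, 204.8], [550.4, -335.2, 239.7]])
cream_bar ((array([ 0.46705466, -0.35811058,  0.18826649]), np.float64(1.2104427670194355)), 2, [[471.4, -354.8, 196.8], [460.1, -359.4, 196.0]])
t 11.7 pos [ 0.5707 -0.0666  0.1462] ang 0.085 move [-0.003 -0.     0.681] roll -0.0 open 0.0858
```

Request:
carry_out:
  xyz:
    - [-0.006,0,0.2]
    - [0,0,0.2]
    - [0,0,0.2]
    - [0,0,0.073]
    - [0,0,0]
    - [0,0,0]
  roll: [0,0,0,0,0,0]

```text
time: 12.4
position: [0.5705, -0.0668, 0.0129]
tool_rot: [0.0, 0.999, 0.042, 0.001]
wrist_force: [-0.0, 0.2, -0.4]
opening: 0.0854
gripper_force: 0.0
```

Request:
carry_out:
  xyz:
    - [0,0,0]
    - [0,0,0]
    - [0,0,0]
    - [0,0,0]
    - [0,0,0]
  roll: [0,0,0,0,0]
  fingers: 1

```text
time: 13.02
position: [0.5699, -0.0667, 0.0123]
tool_rot: [0.0, 0.999, 0.042, 0.0]
wrist_force: [-1.7, 0.1, 10.3]
opening: 0.0395
gripper_force: 39.5
```

Request:
carry_out:
  xyz:
    - [0,0,-0.25]
    - [0,0,-0.25]
    - [0,0,-0.12]
    - [0,0,0]
  roll: [0,0,0,0]

```text
time: 13.52
position: [0.5707, -0.0668, 0.1376]
tool_rot: [0.0, 0.999, 0.042, 0.002]
wrist_force: [0.8, 0.9, -1.0]
opening: 0.0391
gripper_force: 41.9
```

```bash
python3 - <<'E'
from h import *
go(.5100,-.3455,.13,.228)
E
```

```text
t 13.5 pos [ 0.5707 -0.0668  0.1376] ang 0.085 move [-0.42   1.363  0.038] roll -1.64 open 0.0391
```

Request:
carry_out:
  xyz:
    - [-0.0525,0.171,0]
    - [-0.0525,0.171,0]
    - [-0.0525,0.171,0]
    - [-0.0525,0.171,0]
    - [-0.0525,0.171,0]
    - [-0.0525,0.171,0]
    - [-0.0525,0.171,0]
    - [-0.0525,0.171,0]
    - [0,0,0]
    - [0,0,0]
  roll: [0,0,0,0,0,0,0,0,-0.8,-0.84]

```text
time: 14.78
position: [0.508, -0.3464, 0.1339]
tool_rot: [-0.001, 0.993, 0.114, -0.001]
wrist_force: [0.1, 0.3, -1.5]
opening: 0.039
gripper_force: 42.0
```

```bash
python3 - <<'E'
from h import *
go(.5100,-.3455,.048,.228); im=read_camera("scene"); cv2.imwrite("pics/s2.png",cv2.resize(im[150:330,80:400],None,fx=2.4,fy=2.4)[...,::-1]); go(.5100,-.3455,.048,.228)
E
```

```text
t 14.8 pos [ 0.508  -0.3464  0.1339] ang 0.229 move [ 0.011 -0.002  0.43 ] roll 0.01 open 0.039
t 14.8 pos [ 0.5081 -0.3462  0.134 ] ang 0.233 move [ 0.011 -0.     0.43 ] roll 0.06 open 0.0391
```

View pics/s2.png

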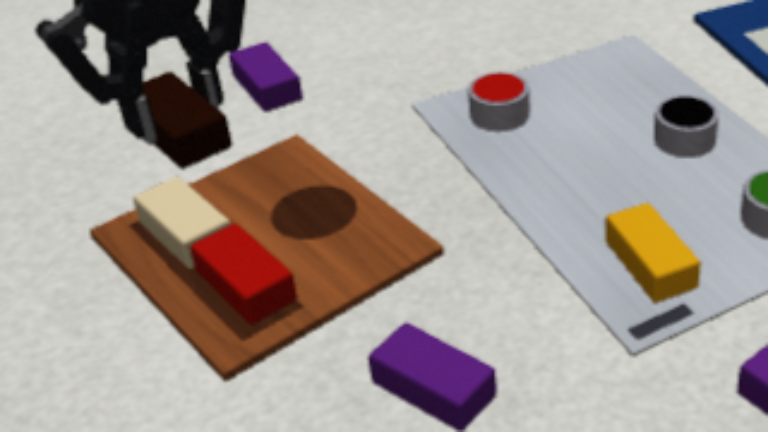

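The crop shows cream (180,220) and red (245,270) end to end with a small sideways offset of a few mm, and brown held above them. Lower it onto the joint.

Request:
carry_out:
  xyz:
    - [0.011,0,0.15]
    - [0,0,0.15]
    - [0,0,0.08]
    - [0,0,0.035]
    - [0,0,0.015]
    - [0,0,0]
  roll: [0,0,0,0,0,0]

```text
time: 15.58
position: [0.5114, -0.3461, 0.0501]
tool_rot: [0.0, 0.994, 0.114, 0.0]
wrist_force: [-0.3, -0.2, 0.6]
opening: 0.0392
gripper_force: 41.9
```

```bash
python3 - <<'E'
from h import *
go(.5100,-.3455,.0465,.228)
E
```

```text
t 15.6 pos [ 0.5114 -0.3461  0.0501] ang 0.228 move [-0.006 -0.004  0.018] roll -0.0 open 0.0392
```

Request:
carry_out:
  xyz:
    - [-0.006,-0.003,0.014]
    - [0,0,0.006]
    - [0,0,0]
  roll: [0,0,0]

```text
time: 15.95
position: [0.5098, -0.3456, 0.0463]
tool_rot: [0.0, 0.994, 0.114, 0.0]
wrist_force: [-2.7, 1.8, 8.9]
opening: 0.0391
gripper_force: 43.0
```

Request:
carry_out:
  xyz:
    - [0,0,0]
    - [0,0,0]
    - [0,0,0]
    - [0,0,-0.05]
    - [0,0,-0.25]
    - [0,0,-0.25]
  roll: [0,0,0,0,0,0]
  fingers: -0.35

```text
time: 16.7
position: [0.5095, -0.3453, 0.1572]
tool_rot: [-0.0, 0.994, 0.114, -0.0]
wrist_force: [1.8, -0.9, -0.1]
opening: 0.0575
gripper_force: 0.0
```

```bash
python3 - <<'E'
from h import *
go(.4415,-.0645,.13,.1)
E
```

```text
t 16.7 pos [ 0.5095 -0.3453  0.1572] ang 0.228 move [-0.014 -1.445  0.137] roll 1.46 open 0.0575
```

Request:
carry_out:
  xyz:
    - [0,-0.18,0]
    - [0,-0.18,0]
    - [0,-0.18,0]
    - [0,-0.18,0]
    - [0,-0.18,0]
    - [0,-0.18,0.05]
    - [0,-0.18,0.05]
    - [-0.01,-0.185,0.05]
    - [0,0,0]
    - [0,0,0]
  roll: [0,0,0,0,0,0,0,0,0,0]
  fingers: -1

```text
time: 17.95
position: [0.4433, -0.0647, 0.1262]
tool_rot: [0.0, 0.993, 0.114, 0.001]
wrist_force: [-0.8, -0.2, -0.6]
opening: 0.0854
gripper_force: 0.0
```

```bash
python3 - <<'E'
from h import *
read_camera("wrist")
print(find("red_tin",("wrist",),.004,(.442,-.065)))
im=read_camera("top"); cv2.imwrite("pics/t3.png",cv2.resize(im[170:290,370:500],None,fx=5,fy=5)[...,::-1])
go(.4415,-.0645,.012)
E
```

```text
((array([ 4.41562303e-01, -6.40385118e-02, -2.11399274e-05]), np.float64(5.830747543494258e-06)), 1, [[441.6, -64.0, -0.0]])
t 18.1 pos [ 0.4432 -0.0652  0.126 ] ang 0.227 move [-0.008 -0.006  0.57 ] roll 0 open 0.0854
```

View pics/t3.png

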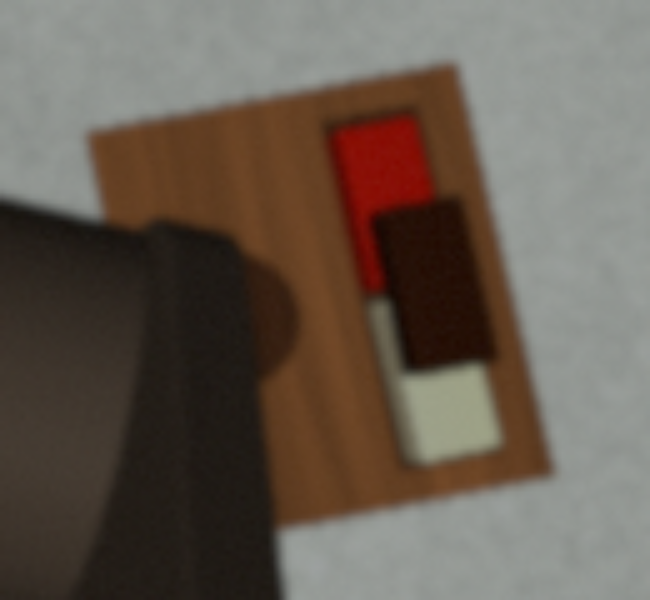

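The crop shows brown (435,285) flat across the joint between red (380,200) and cream (450,410); parallax explains its apparent shift to the right. Next is the red tin.

Request:
carry_out:
  xyz:
    - [-0.01,-0.005,0.19]
    - [0,0,0.19]
    - [0,0,0.15]
    - [0,0,0.04]
    - [0,0,0]
  roll: [0,0,0,0,0]

```text
time: 18.73
position: [0.4405, -0.0643, 0.0117]
tool_rot: [-0.0, 0.994, 0.113, -0.0]
wrist_force: [-0.6, -0.1, 0.5]
opening: 0.085
gripper_force: 0.0
```

Request:
carry_out:
  xyz:
    - [0,0,0]
    - [0,0,0]
    - [0,0,0]
    - [0,0,0]
    - [0,0,0]
  roll: [0,0,0,0,0]
  fingers: 1

```text
time: 19.35
position: [0.4412, -0.0642, 0.0127]
tool_rot: [0.0, 0.994, 0.114, 0.001]
wrist_force: [-2.7, -1.9, 14.6]
opening: 0.0543
gripper_force: 39.3
```

Request:
carry_out:
  xyz:
    - [0,0,-0.25]
    - [0,0,-0.25]
    - [0,0,-0.12]
    - [0,0,0]
  roll: [0,0,0,0]

```text
time: 19.85
position: [0.4417, -0.0642, 0.1378]
tool_rot: [0.001, 0.994, 0.114, 0.002]
wrist_force: [-0.6, -0.3, -1.5]
opening: 0.0548
gripper_force: 43.8
```

```bash
python3 - <<'E'
from h import *
go(.494,-.2605,.13)
E
```

```text
t 19.9 pos [ 0.4417 -0.0642  0.1378] ang 0.228 move [0.033 1.015 0.041] roll 0 open 0.0548
```

Request:
carry_out:
  xyz:
    - [0.006,0.17,0]
    - [0.006,0.17,0]
    - [0.006,0.17,0]
    - [0.006,0.17,0]
    - [0.006,0.17,0]
    - [0.003,0.165,0]
    - [0,0,0]
    - [0,0,0]
  roll: [0,0,0,0,0,0,0,0]

```text
time: 20.85
position: [0.4918, -0.2595, 0.1347]
tool_rot: [-0.001, 0.994, 0.113, -0.001]
wrist_force: [-0.7, -0.1, -0.1]
opening: 0.055
gripper_force: 43.8
```

```bash
python3 - <<'E'
from h import *
go(.494,-.2605,.019)
E
```

```text
t 20.9 pos [ 0.4918 -0.2595  0.1347] ang 0.227 move [0.01  0.008 0.578] roll 0 open 0.055
```

Request:
carry_out:
  xyz:
    - [0.01,0.008,0.2]
    - [0,0,0.2]
    - [0,0,0.1]
    - [0,0,0.05]
    - [0,0,0.025]
    - [0,0,0.004]
    - [0,0,0]
  roll: [0,0,0,0,0,0,0]

```text
time: 21.72
position: [0.4954, -0.2615, 0.0204]
tool_rot: [0.0, 0.994, 0.114, 0.0]
wrist_force: [-0.1, -0.1, -0.3]
opening: 0.0545
gripper_force: 43.8
```

Request:
carry_out:
  xyz:
    - [0,0,0]
    - [0,0,0]
    - [0,0,0]
    - [0,0,-0.05]
    - [0,0,-0.25]
    - [0,0,-0.25]
  roll: [0,0,0,0,0,0]
  fingers: -0.7

```text
time: 22.48
position: [0.4946, -0.2611, 0.1313]
tool_rot: [-0.0, 0.994, 0.114, -0.0]
wrist_force: [1.1, 0.1, -1.3]
opening: 0.0726
gripper_force: 0.0
```

```bash
python3 - <<'E'
from h import *
go(.6832,-.0625,.13,-.10)
E
```

```text
t 22.5 pos [ 0.4946 -0.2611  0.1313] ang 0.228 move [ 1.143 -0.754  0.007] roll 3.76 open 0.0726
```

Request:
carry_out:
  xyz:
    - [0.19,-0.126,-0.03]
    - [0.19,-0.126,0]
    - [0.19,-0.126,0]
    - [0.19,-0.126,0]
    - [0.19,-0.126,0]
    - [0.19,-0.126,0]
    - [0,0,0]
    - [0,0,0]
    - [0,0,0]
    - [0,0,0]
  roll: [0,0,0,0,0,0,0.95,0.95,0.95,0.95]
  fingers: -1

```text
time: 23.72
position: [0.6829, -0.0624, 0.1365]
tool_rot: [0.0, 0.999, -0.053, 0.0]
wrist_force: [0.2, -0.3, -0.7]
opening: 0.0853
gripper_force: 0.0
```

```bash
python3 - <<'E'
from h import *
read_camera("wrist")
print(find("yellow_bar",("wrist",),.004,(.683,-.0625)))
go(.6832,-.0625,.012,-.10)
E
```

```text
((array([ 0.68279349, -0.06237939, -0.08735568]), np.float64(0.3245848078657905)), 1, [[682.8, -62.4, -87.4]])
t 23.8 pos [ 0.6829 -0.0625  0.1364] ang -0.105 move [ 0.001 -0.     0.622] roll -0.06 open 0.0853
```

Request:
carry_out:
  xyz:
    - [0,0,0.2]
    - [0,0,0.2]
    - [0,0,0.17]
    - [0,0,0.052]
    - [0,0,0]
  roll: [0,0,0,0,0]

```text
time: 24.45
position: [0.683, -0.0625, 0.0116]
tool_rot: [-0.0, 0.999, -0.051, -0.0]
wrist_force: [0.3, -0.4, 0.7]
opening: 0.0857
gripper_force: 0.0
```

Request:
carry_out:
  xyz:
    - [0,0,0]
    - [0,0,0]
    - [0,0,0]
    - [0,0,0]
    - [0,0,0]
  roll: [0,0,0,0,0]
  fingers: 1

```text
time: 25.08
position: [0.6836, -0.0626, 0.0126]
tool_rot: [0.0, 0.999, -0.052, 0.001]
wrist_force: [-1.8, -0.1, 8.5]
opening: 0.0394
gripper_force: 40.2
```

Request:
carry_out:
  xyz:
    - [0,0,-0.25]
    - [0,0,-0.25]
    - [0,0,-0.15]
    - [0,0,0]
  roll: [0,0,0,0]

```text
time: 25.58
position: [0.6846, -0.0627, 0.1445]
tool_rot: [0.0, 0.999, -0.052, 0.002]
wrist_force: [-0.4, -1.2, -1.2]
opening: 0.0393
gripper_force: 41.8
```

```bash
python3 - <<'E'
from h import *
go(.498,.2358,.14,-.107)
E
```

```text
t 25.6 pos [ 0.6846 -0.0627  0.1445] ang -0.104 move [-1.083 -1.388  0.017] roll 0.04 open 0.0393
```

Request:
carry_out:
  xyz:
    - [-0.135,-0.173,0]
    - [-0.135,-0.173,0]
    - [-0.135,-0.173,0]
    - [-0.135,-0.173,0]
    - [-0.135,-0.173,0]
    - [-0.135,-0.173,0]
    - [-0.135,-0.173,0]
    - [-0.135,-0.173,0]
    - [0,0,0]
    - [0,0,0]
  roll: [0,0,0,0,0,0,0,0,0,0]

```text
time: 26.82
position: [0.4965, 0.235, 0.1408]
tool_rot: [0.0, 0.999, -0.051, -0.0]
wrist_force: [0.1, -0.6, -1.0]
opening: 0.0391
gripper_force: 41.7
```

```bash
python3 - <<'E'
from h import *
im=read_camera("wrist"); cv2.imwrite("pics/w3.png",im[...,::-1])
go(.498,.2358,.0195,-.107)
m=camera_model("wrist")
for p in ([.498,.2358],[.5074,.325]): print(proj(m,np.array([[*p,.01]])))
E
```

```text
t 26.9 pos [0.4969 0.2346 0.1409] ang -0.104 move [ 0.005 -0.007  0.607] roll 0.03 open 0.039
[[315.36570672 188.61548596]]
[[201.33163489 188.46928284]]
```

View pics/w3.png

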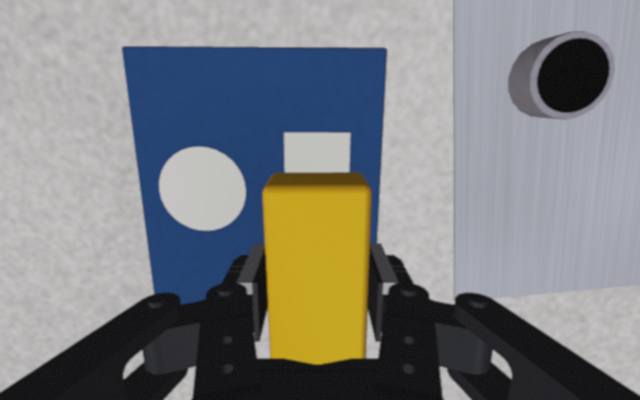

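The wrist view shows the round mark at (202,188), where I predicted (201,188). The board is square to the tool, so lower.

Request:
carry_out:
  xyz:
    - [0.005,-0.006,0.2]
    - [0,0,0.2]
    - [0,0,0.1]
    - [0,0,0.06]
    - [0,0,0.035]
    - [0,0,0.012]
    - [0,0,0]
  roll: [0,0,0,0,0,0,0]

```text
time: 27.75
position: [0.4983, 0.2363, 0.0204]
tool_rot: [-0.0, 0.999, -0.052, 0.0]
wrist_force: [-0.2, -0.7, -0.8]
opening: 0.0393
gripper_force: 41.7
```

Request:
carry_out:
  xyz:
    - [0,0,0]
    - [0,0,0]
    - [0,0,0]
    - [0,0,-0.05]
    - [0,0,-0.25]
    - [0,0,-0.25]
  roll: [0,0,0,0,0,0]
  fingers: -0.35

```text
time: 28.5
position: [0.4975, 0.2361, 0.1316]
tool_rot: [0.0, 0.999, -0.052, -0.0]
wrist_force: [0.5, -0.1, 0.5]
opening: 0.0576
gripper_force: 0.0
```

```bash
python3 - <<'E'
from h import *
go(.691,.0545,.14,-.107)
E
```

```text
t 28.5 pos [0.4975 0.2361 0.1316] ang -0.104 move [ 1.056  0.803 -0.043] roll 0.04 open 0.0576
```

Request:
carry_out:
  xyz:
    - [0.176,0.134,-0.03]
    - [0.176,0.134,0]
    - [0.176,0.134,0]
    - [0.176,0.134,0]
    - [0.176,0.134,0]
    - [0.176,0.134,0]
    - [0,0,0]
    - [0,0,0]
  roll: [0,0,0,0,0,0,0,0]
  fingers: -1

```text
time: 29.5
position: [0.6907, 0.0546, 0.1362]
tool_rot: [-0.0, 0.999, -0.052, -0.0]
wrist_force: [-0.1, -0.6, -0.1]
opening: 0.0852
gripper_force: 0.0
```

```bash
python3 - <<'E'
from h import *
read_camera("wrist")
print(find("green_tin",("wrist",),.004,(.691,.0545)))
go(.691,.0545,.0125)
E
```

```text
((array([ 6.89910127e-01,  5.56456377e-02, -6.22492268e-05]), np.float64(2.2546932545165576e-06)), 1, [[689.9, 55.6, -0.1]])
t 29.6 pos [0.6905 0.0552 0.1362] ang -0.103 move [0.003 0.003 0.619] roll 0 open 0.0853
```

Request:
carry_out:
  xyz:
    - [0,0,0.2]
    - [0,0,0.2]
    - [0,0,0.17]
    - [0,0,0.05]
    - [0,0,0]
  roll: [0,0,0,0,0]

```text
time: 30.22
position: [0.6911, 0.055, 0.0122]
tool_rot: [0.0, 0.999, -0.052, -0.0]
wrist_force: [-0.3, 0.0, -0.1]
opening: 0.0853
gripper_force: 0.0
```

Request:
carry_out:
  xyz:
    - [0,0,0]
    - [0,0,0]
    - [0,0,0]
    - [0,0,0]
    - [0,0,0]
  roll: [0,0,0,0,0]
  fingers: 1

```text
time: 30.85
position: [0.6922, 0.0545, 0.0138]
tool_rot: [-0.0, 0.999, -0.052, 0.001]
wrist_force: [-1.9, 0.5, 9.4]
opening: 0.0546
gripper_force: 40.6
```

Request:
carry_out:
  xyz:
    - [0,0,-0.25]
    - [0,0,-0.25]
    - [0,0,-0.15]
    - [0,0,0]
  roll: [0,0,0,0]

```text
time: 31.35
position: [0.6932, 0.0545, 0.1457]
tool_rot: [-0.0, 0.999, -0.052, 0.003]
wrist_force: [0.2, -0.5, -1.5]
opening: 0.0545
gripper_force: 43.5
```

```bash
python3 - <<'E'
from h import *
go(.5074,.3255,.14,-.107)
E
```

```text
t 31.4 pos [0.6932 0.0545 0.1457] ang -0.104 move [-1.065 -1.251  0.024] roll 0.04 open 0.0545
```

Request:
carry_out:
  xyz:
    - [-0.152,-0.179,0]
    - [-0.152,-0.179,0]
    - [-0.152,-0.179,0]
    - [-0.152,-0.179,0]
    - [-0.152,-0.179,0]
    - [-0.152,-0.179,0]
    - [-0.152,-0.179,0]
    - [0,0,0]
    - [0,0,0]
  roll: [0,0,0,0,0,0,0,0,0]

```text
time: 32.48
position: [0.5054, 0.3255, 0.1415]
tool_rot: [0.0, 0.999, -0.052, -0.0]
wrist_force: [-0.7, 0.0, -1.6]
opening: 0.0548
gripper_force: 43.5
```

```bash
python3 - <<'E'
from h import *
go(.5078,.3255,.0205,-.107)
E
```

```text
t 32.5 pos [0.5054 0.3255 0.1415] ang -0.103 move [ 0.012 -0.002  0.605] roll 0.05 open 0.0548
```

Request:
carry_out:
  xyz:
    - [0.012,-0.002,0.2]
    - [0,0,0.2]
    - [0,0,0.1]
    - [0,0,0.06]
    - [0,0,0.035]
    - [0,0,0.01]
    - [0,0,0]
  roll: [0,0,0,0,0,0,0]

```text
time: 33.35
position: [0.5084, 0.326, 0.0215]
tool_rot: [-0.0, 0.999, -0.052, 0.0]
wrist_force: [-0.6, -0.4, -1.0]
opening: 0.0544
gripper_force: 43.5
```

Request:
carry_out:
  xyz:
    - [0,0,0]
    - [0,0,0]
    - [0,0,0]
    - [0,0,-0.05]
    - [0,0,-0.25]
    - [0,0,-0.25]
    - [0,0,-0.25]
  roll: [0,0,0,0,0,0,0]
  fingers: -0.7

```text
time: 34.22
position: [0.5079, 0.3258, 0.1833]
tool_rot: [-0.0, 0.999, -0.052, 0.0]
wrist_force: [0.2, 0.7, -1.3]
opening: 0.0728
gripper_force: 0.0
```

```bash
python3 - <<'E'
from h import *
im=read_camera("top"); cv2.imwrite("pics/t4.png",cv2.resize(im[90:290,140:490],None,fx=2.2,fy=2.2,interpolation=cv2.INTER_CUBIC)[...,::-1])
read_camera("scene"); 
for n,z,ne in (("red_bar",.01,(.55,-.335)),("brown_bar",.038,(.51,-.345)),("cream_bar",.01,(.469,-.356)),("red_tin",.01,(.494,-.26)),("yellow_bar",.01,(.498,.236)),("green_tin",.01,(.507,.3255)),("black_tin",.004,(.564,.057))):
    r=find(n,("top","scene"),z,ne); print(n,r and (r[0][0].round(4),r[2]))
go(.5,.3)
E
```

```text
red_bar (array([ 0.5622, -0.3321,  0.2745]), [[562.7, -327.8, -270.8], [562.3, -334.1, 344.0]])
brown_bar (array([ 0.5094, -0.3471,  0.1893]), [[510.6, -345.2, 202.1], [507.7, -347.9, 190.1]])
cream_bar (array([ 0.4613, -0.367 ,  0.1258]), [[456.5, -354.2, 704.6], [469.6, -373.9, 84.5]])
red_tin (array([ 0.496 , -0.2627, -1.7794]), [[495.6, -261.9, -0.0], [496.8, -263.4, 0.0]])
yellow_bar (array([ 0.4979,  0.236 , -0.0937]), [[498.3, 237.5, -109.6], [499.1, 233.2, -79.0]])
green_tin (array([0.5056, 0.3234, 0.3634]), [[504.4, 323.3, 0.0], [508.6, 321.4, 0.0]])
black_tin (array([ 0.5634,  0.0577, -0.3143]), [[564.1, 59.6, 0.0], [563.8, 55.7, 0.0]])
t 35.0 pos [0.508  0.3259 0.1808] ang -0.104 move [-0.026  0.133  0.   ] roll 0 open 0.0725
```

View pics/t4.png

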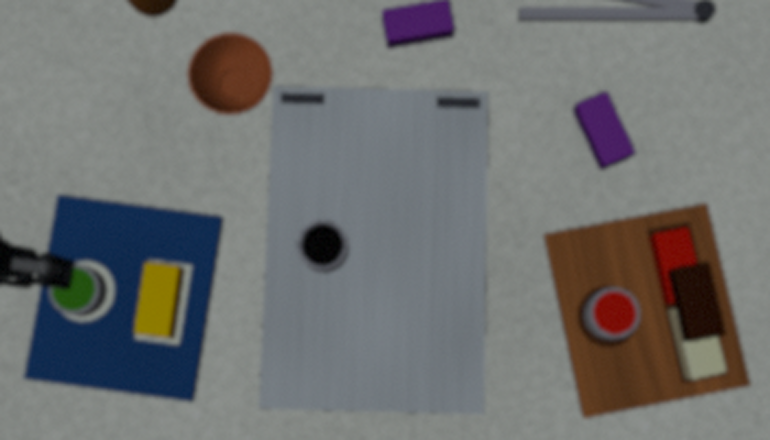

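The crop shows all the stock placed: green tin (80,290) and yellow (160,300) on the blue board, red tin (612,313) on its mark, and brown centred over red and cream. The black tin and bowl have not moved. The measurements are well within tolerance and the gripper is clear.

```bash
python3 -c "
from cell import *
print(close_job())"
```

```text
the job is handed in; nothing more can be done
None
```

I placed both spice kits, released everything and handed the job in at about 35 s; final measurements were within tolerance, except that red and cream, now partly hidden under brown, rest on checks made before it was placed.

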